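# Clamp a tambourine frame in the drilling jig

### The arm

A 6-joint arm with a two-finger parallel gripper is mounted at the origin on the work surface. World frame = base frame: x ahead of the robot, y to its left, z up, the work surface at z = 0. Lengths are in m, angles in rad, forces in N, time in s.
With the tool pointing down it reaches from about 0.35 to 0.85 m from the base axis. Payload 8.1 kg.
Tool frame: the origin (TCP) lies at the very end of the fingers, on their centre line; the grasp point (between the pads) lies 19 mm behind it; z points along the fingers, y is the line along which they close (so a half turn about z gives the same grasp; the last joint's range is limited). The gripper opens to 93 mm and grips with 3 to 60 N. Pads are 15 mm wide; open, the fingers measure 128 mm over their backs; the gripper's body (75 mm by 188 mm) begins 65 mm behind the grasp point.
Start: joints at [1.221, 0.13, 1.488, -0, 1.523, -0.085], TCP at [0.157, 0.579, 0.219] pointing down, gripper open.
Joint ranges: [-2.96, 2.96], [-0.89, 2.26], [0.02, 2.5], [-1.34, 4.48], [0, 2.73], [-2.66, 2.66]. Speed limits (rad/s): [2.39, 2.39, 2.79, 3.14, 3.14, 3.14].

### API

Orientations are given as a rotation vector (axis times angle).
In Python, from plant import robot gives the robot as it stands. The module is installed in compiled form; this text tells all that it offers.
- The arm moves only by the tool play_rows, never from a script. Its argument "increments" is text: rows parted by semicolons, each of 5 numbers parted by spaces: the shift along the tool's x, y, z in mm, then the turn about the tool's z in degrees, then the closure, from -1 (fully open) to 1 (shut). In form: dx dy dz yaw claw; .... A call has 1 to 20 rows; each row is the pose to reach, as a shift and turn from the pose commanded when the call began, along the tool's axes at that moment; what a row does not reach only later rows make up. A row lasts 1/10 s, in which the tool goes at most 50 mm and 8.59 degrees, less where a joint would pass 70% of its speed; a pose out of reach is approached as far as the arm can. A call with a gripper value outside its range is refused whole. The fingers move at their own pace and stop on an object; "force" is the grip in N (left out, the last holds). Time passes only in rows, so rows that repeat a pose let the fingers close. It gives the time, the measured TCP pose, the force, the opening and the grip force at its end, in the units of the state.
- robot.read_state(): the state, without advancing time (a new reading comes with each control period).
- robot.read_camera(name): name is "scene" or "side" or "wrist"; returns the picture (384x512x3 uint8, blue, green, red); there is no depth.
- robot.calibration(name): a dict with "vertical_fov" (degrees; the focal length in pixels is half the picture's height over the tangent of half this angle, whatever the lens; pixels are square), "cx", "cy" (the principal point, pixels), "rvec" (rotation vector, rad) and "tvec" (3), from world to camera coordinates, as OpenCV has them. Camera axes: x right, y down, z forward; pixel columns grow to the right and rows downward; lengths in m; the calibration is good to about 2 mm. A picture is of the moment at which its call begins: read the wrist's pose just before it. calibration takes no time and is no camera call; for the wrist camera it gives the pose at the moment of the call.
- robot.close_job(): hands the job in; it is judged then, once.
Trained networks look in the newest picture that a camera, given by its name, has taken for a name from the list of things; names that differ only in an ending like _2 or _b are one class to them, and where a whole thing is asked for, a point or a joint stands for the part that bears it (a point fixed in the world has none). Each returns a list of dicts, best first, with "conf" (0 to 1); they miss things now and then, are a little off and sometimes report something else, mostly with a low value. They report only what shows in the picture. A call takes as long as a camera call.
- robot.recognise(camera, query): "centre" ([x, y, z] in m, in world coordinates, good to about 4 mm: the middle of the surface that is visible of it).
- robot.regions_of(camera, query): "pixels" (384x512 bool, what is visible of it).
- robot.landmark_of(camera, query): "centre" ([x, y, z] in m, in world coordinates, good to about 4 mm: a listed point, or the origin of a listed thing).
The state is a dict: "t": time; "q": joint angles; "dq": joint speeds; "joint_torque": joint torques, N m; "tool_pos": TCP position; "orientation": TCP orientation; "force": force on the tool from outside, world axes, zero at the start; "wrist_torque": the same for the moment, N m; "opening": finger opening in m; "gripper_force": force on a finger pad.
Only numpy, scipy, OpenCV 4.12 (cv2) and the standard library are available. Lean on these libraries where they do the work, as an engineer would, in place of code of your own. Each camera call takes 0.05 s, during which the arm holds its last target. There are 200 camera calls.

### The job

Clamp the loose wooden tambourine frame in the drilling jig: with the fingertips push the clamp's black ball handle forward along its slot until the plunger presses the frame home against the two stop posts, then push the handle sideways round the corner of the slot and all the way down to the end of the cross slot, so that the clamp is locked. Only push the handle, gently: do not squeeze it, do not touch or lift the frame, and leave everything else on the bench where it is. Finish with the hand clear.

Things in the scene. Friction and masses are not known exactly. Their poses are not given: they have to be found in the camera images.
- jig: the drilling jig: a plywood board 18 mm thick, screwed to the bench, from x = -85 to +400 mm and y = -120 to +120 mm in its frame. Origin on the bench surface under the middle of the clamp's long slot; x runs along the clamp's barrel, the way the plunger moves to clamp, towards the frame; z is up. A drill-bush bracket 88 mm high over the bench stands at x = 313 to 385 mm
- barrel: the clamp's fixed dark steel barrel, 42 mm across (48 mm at its end collars). Origin on its axis, 45 mm above the jig's origin, same axes; it lies level along x from -50 to +60 mm. An L-shaped slot 12 mm wide is cut in it: a long leg on top along x and, from its front end (frame side), a cross leg going round the barrel over and down to the -y side
- plunger (a joint): how far plunger and handle are pushed along the long leg (m): 0 = withdrawn, 0.062 = front end of the slot; the cross leg can be entered from 0.058 on. The handle's stem stands at jig x = -0.030 + this value. About 5.5 N of friction, stays where it is left; its sprung nose adds up to 4 N once the frame meets the posts
- turn (a joint): how far the handle is turned about the barrel's axis (rad): 0 = upright, growing as it goes over to the jig's -y side and down; in the long leg it has only about 0.1 rad of play; 1.30 = at the closed end of the cross leg (handle 75 degrees from upright). About 0.08 N m of friction; it stays where it is left
- clamp_handle: the clamp's handle: a steel stem 8 mm across that stands out of the slot, with a black ball, 26 mm across, on its end. Origin on the barrel's axis; its z axis points out along the stem; the ball's centre is 85 mm from the barrel's axis, so the upright handle ends 143 mm above the bench
- ball (a point): the centre of the handle's black ball
- nose: the plunger's round rubber nose, 23 mm across, sprung by 9 mm (2 N at rest, 0.3 N more per mm), which presses on the outside of the frame
- frame_mid (a point): the centre (half-way up) of the loose bent-wood tambourine frame that lies flat on the jig board between the clamp and the posts: a hoop 204 mm across, 45 mm high, wall 9 mm, about 180 g. Clamped, it lies at about jig x = 232 mm, y = 0; at the start it is still some 8 to 20 mm short of the posts
- stops: the two fixed steel stop posts of the jig, 16 mm across, 68 mm high over the bench, at jig x = 327 mm, y = -55 and +55 mm (its origin and axes are those of the jig)
- jingle_in: bystander: a cupped brass tambourine jingle, 54 mm across, 10 mm high, lying on the jig board inside the frame
- jingle_out: bystander: a brass jingle of the same kind, lying on the jig board beside the clamp
- pin_tin: bystander: an open aluminium cup, 52 mm across, 38 mm high, standing on the jig board beside the clamp
- glue: bystander: a small glue bottle with a pointed nozzle, 38 mm across, 114 mm high, standing on the bench
- pliers: bystander: pliers, 180 mm long, 14 mm high, lying on the bench
- mallet: bystander: a wooden mallet, head 60 mm across and 85 mm long, handle 200 mm, lying on the bench
- finished_frame: bystander: another bent-wood frame, 204 mm across, 45 mm high, lying flat on the bench
- frame: the same tambourine frame, with its origin at the centre of its underside, 22.5 mm below frame_mid

How it is judged:
On the way, in this order (a step that is already met when the one before it is completed fails the run):
1. the plunger is pushed right forward, the handle still upright in the long leg of the slot (value of joint plunger above 0.0565 m and value of joint turn below 0.35 rad), for 0.05 s.
2. the handle is turned down to the end of the cross leg (value of joint plunger above 0.0565 m and value of joint turn above 1.2 rad), for 0.2 s.
At the end, for the whole second after the job is handed in: The handle rests within 0.1 rad (6 degrees) of the closed end of the cross leg, the plunger is held forward (0.0565 m or more), the nose presses the frame (over 0.5 N) against the stop posts (over 0.3 N), and the frame lies flat within 4 mm lengthwise and 6 mm sideways of its clamped place (all of step 2 and velocity of joint turn between -0.05 and 0.05 rad/s and x of frame_mid in the frame of jig between 0.228 and 0.236 m and y of frame_mid in the frame of jig between -0.006 and 0.006 m and contact force between nose and frame above 0.5 N and contact force between stops and frame above 0.3 N and angle between frame's own z axis and vertical below 0.05 rad); the robot touches nothing.
It fails at once if the frame is lifted or tipped (height (world z) of frame_mid above 0.053 m or angle between frame's own z axis and vertical above 0.15 rad).
It fails at once if the frame is pushed by the hand instead of the clamp (contact force between the fingers and frame above 1 N).
It fails at once if the handle is squeezed (over 25 N while it is on its way along either leg of the slot) or pushed with more than 60 N (contact force between the fingers and clamp_handle above 60 N or (contact force between the fingers and clamp_handle above 25 N and value of joint plunger between 0.022 and 0.052 m) or (contact force between the fingers and clamp_handle above 25 N and value of joint turn between 0.4 and 1.1 rad)).
It fails at once if another thing on the bench is moved by more than 3 cm or lifted (distance of any of jingle_in, jingle_out, pin_tin, glue, pliers, mallet, finished_frame from where it was at the start of the episode above 0.03 m).
It also fails if it takes over 45 s, if anything falls off the work surface, if the arm or the gripper's body presses on something with over 40 N, if the wrist force passes 120 N, or if a joint passes its speed limit or range.

## Working session

There is one attempt and no reset: what is moved stays moved. The work goes in short steps, Python scripts to look and compute and a tool call to move; the robot and the scene stay as the last step left them, time stands still between calls to the robot, and variables do not carry over. Pictures are saved under pics/ and viewed, at most 10 in all, crops included, and the job is handed in when it is done.

Besides the shell and the picture viewer there is one more tool, called after "Call:" by a JSON object that holds its "method" and its "body", one argument or row to a line. play_rows: Moves the arm, as the interface text tells. Its arguments: {"type":"object","properties":{"increments":{"type":"string"},"force":{"type":"number"}},"required":["increments"]}

```bash
mkdir -p pics
python3 - <<'E'
from plant import robot
import cv2,numpy as np
s=robot.read_state(); print(s['t'],s['tool_pos'],s['orientation'],s['opening'])
a=robot.read_camera('scene'); b=robot.read_camera('side')
cv2.imwrite('pics/a.png',np.vstack([a,b])[:, :] if 0 else cv2.resize(np.hstack([a,b]),(800,300)))
cv2.imwrite('pics/scene.png',a)
for c in ('scene','side'):
  for n in ('ball','jig','barrel','frame_mid','stops','clamp_handle','pin_tin','glue','jingle_out'):
    r=robot.landmark_of(c,n)
    print(c,n,[(np.round(x['centre'],4).tolist(),round(x['conf'],2)) for x in r[:2]])
E
```

```text
0.0 [0.15683474 0.57854019 0.21758055] [-4.14700413e-01 -3.11370822e+00  2.86462833e-03] 0.09262826019483786
scene ball [([0.5301, -0.1139, 0.1253], 0.61)]
scene jig [([0.5289, -0.0995, -0.0006], 0.97)]
scene barrel [([0.5264, -0.0978, 0.0443], 0.74)]
scene frame_mid []
scene stops []
scene clamp_handle [([0.5285, -0.1114, 0.0444], 0.66)]
scene pin_tin []
scene glue [([0.3361, -0.4238, 0.0008], 0.56)]
scene jingle_out [([0.6039, -0.1383, 0.0228], 0.68)]
side ball [([0.5343, -0.1084, 0.1311], 0.53)]
side jig [([0.5296, -0.0972, -0.0014], 0.82)]
side barrel [([0.5266, -0.0995, 0.0432], 0.8)]
side frame_mid [([0.5407, 0.1181, 0.0388], 0.81)]
side stops []
side clamp_handle [([0.5264, -0.1162, 0.045], 0.61)]
side pin_tin [([0.4499, -0.0345, 0.0144], 0.83)]
side glue [([0.3351, -0.4251, 0.0005], 0.61), ([0.5347, -0.1116, 0.1303], 0.58)]
side jingle_out [([0.6037, -0.1364, 0.0151], 0.67)]
```

View pics/a.png

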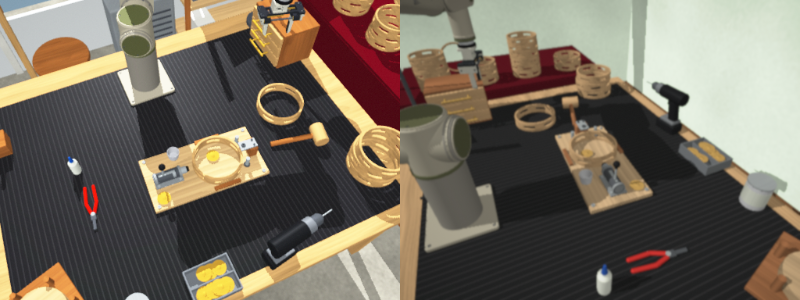

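View pics/scene.png

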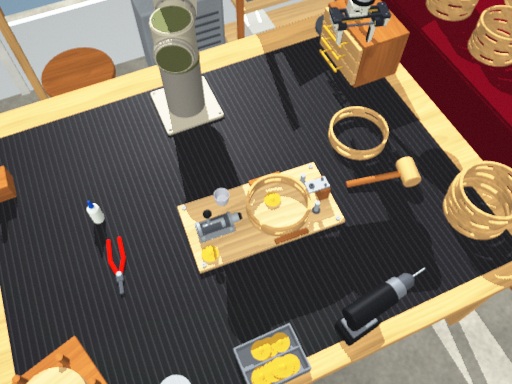

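The scene view shows the jig board (about px 180–340, 165–265). The clamp is at its left, with the ball at (207,214), the tin at (221,196), and the jingles and frame to the right. Next I'll fit the jig pose from the board's outline.

```bash
cat > h.py <<'E'
from plant import robot
import cv2,numpy as np
def cal(c):
    k=robot.calibration(c); f=192/np.tan(np.radians(k['vertical_fov'])/2)
    return np.array([[f,0,k['cx']],[0,f,k['cy']],[0,0,1.]]),np.array(k['rvec'],float),np.array(k['tvec'],float)
def proj(c,P,cl=None):
    K,r,t=cl or cal(c); return cv2.projectPoints(np.array(P,float).reshape(-1,1,3),r,t,K,None)[0][:,0]
def jig2w(p,x,y,a):
    p=np.array(p,float).reshape(-1,3); c,s=np.cos(a),np.sin(a)
    return np.c_[x+c*p[:,0]-s*p[:,1],y+s*p[:,0]+c*p[:,1],p[:,2]]
E
python3 - <<'E'
from h import *
from scipy.optimize import minimize
B=[(x,y,z) for x in(-.085,.4) for y in(-.12,.12) for z in (0,.018)]
M={}
for c in('scene','side'):
    robot.read_camera(c)
    m=np.zeros((384,512),bool)
    for n in('jig','barrel','frame','jingle_in','jingle_out','stops','pin_tin','clamp_handle'):
        r=robot.regions_of(c,n)
        print(c,n,[(x['conf'],int(x['pixels'].sum())) for x in r[:2]])
        if r and (n in('jig',) or r[0]['pixels'].sum()<4000): m|=r[0]['pixels']
    M[c]=m
np.savez('m.npz',**M)
cl={c:cal(c) for c in M}
def f(v,only=None):
    e=0
    for c in M:
        if only and c!=only: continue
        q=proj(c,jig2w(B,*v[:2]/100,v[2]/10),cl[c]); h=cv2.convexHull((q*16).astype(np.int32)) 
        im=np.zeros((384,512),np.uint8); cv2.fillConvexPoly(im,h,1,shift=4)
        e+=((im>0)!=M[c]).sum()
    return e
for o in(None,'scene','side'):
  r=min((minimize(f,[52.8,-9.8,a],args=(o,),method='Nelder-Mead',options=dict(initial_simplex=[[52.8,-9.8,a],[54,-9.8,a],[52.8,-8.8,a],[52.8,-9.8,a+.7]])) for a in(15,16)),key=lambda r:r.fun)
  print(o,r.x/[100,100,10],r.fun)
R=min((minimize(f,[52.8,-9.8,a],method='Nelder-Mead',options=dict(initial_simplex=[[52.8,-9.8,a],[54,-9.8,a],[52.8,-8.8,a],[52.8,-9.8,a+.7]])) for a in(15,16)),key=lambda r:r.fun).x/[100,100,10]
for k in range(4):
  for c in M:
    for n in('ball','barrel','jig','clamp_handle','stops','frame_mid'):
      for x in robot.landmark_of(c,n)[:1]:
        d=np.array(x['centre'])-[R[0],R[1],0]; s,co=np.sin(R[2]),np.cos(R[2])
        print(c,n,np.round([co*d[0]+s*d[1],-s*d[0]+co*d[1],d[2]],4),round(x['conf'],2))
ims=[]
for c in M:
    im=robot.read_camera(c); im[M[c]]=(im[M[c]]*.8).astype(np.uint8)
    q=proj(c,jig2w(B,*R)); h=cv2.convexHull(q.astype(np.float32))[:,0]
    x0,y0=np.int32(h.min(0))-15;x1,y1=np.int32(h.max(0))+15
    cv2.polylines(im,[np.int32(np.round(h*16))],True,(255,0,255),1,shift=4)
    ims.append(cv2.resize(im[y0:y1,x0:x1],(400,int(400*(y1-y0)/(x1-x0))),interpolation=2))
H=max(i.shape[0] for i in ims)
o=np.hstack([cv2.copyMakeBorder(i,0,H-i.shape[0],0,0,0) for i in ims]); print(o.shape)
cv2.imwrite('pics/b.png',o[:600])
E
```

```text
scene jig [(0.93, 8208)]
scene barrel [(0.9, 332)]
scene frame [(0.87, 1369)]
scene jingle_in [(0.74, 1171), (0.56, 185)]
scene jingle_out [(0.51, 225)]
scene stops [(0.57, 107)]
scene pin_tin [(0.52, 213)]
scene clamp_handle [(0.5, 75)]
side jig [(0.72, 6074)]
side barrel [(0.87, 519)]
side frame [(0.62, 1583), (0.16, 321)]
side jingle_in [(0.6, 115)]
side jingle_out [(0.72, 191), (0.43, 398)]
side stops [(0.4, 67)]
side pin_tin [(0.65, 275)]
side clamp_handle [(0.5, 124)]
None [ 0.52767339 -0.09490524  1.52379048] 2436.0
scene [ 0.52476856 -0.09126503  1.51508602] 1865.0
side [ 0.52869553 -0.09793395  1.51439561] 423.0
scene ball [-0.0182 -0.0006  0.1263] 0.63
scene barrel [-0.3366  0.1745  0.0009] 0.55
scene jig [-0.0036  0.0028  0.0021] 0.97
scene clamp_handle [0.2116 0.0309 0.0199] 0.58
side ball [-0.018  -0.005   0.1288] 0.63
side barrel [-0.0028  0.0025  0.0474] 0.61
side jig [-0.003  -0.0056  0.0012] 0.84
side clamp_handle [-0.0154 -0.0069  0.1255] 0.71
side frame_mid [ 0.2141 -0.0026  0.0395] 0.63
scene ball [-0.0182 -0.0006  0.1263] 0.63
scene barrel [-0.3366  0.1745  0.000
[... 414 characters left out ...]
.0036  0.0028  0.0021] 0.97
scene clamp_handle [0.2116 0.0309 0.0199] 0.58
side ball [-0.018  -0.005   0.1288] 0.63
side barrel [-0.0028  0.0025  0.0474] 0.61
side jig [-0.003  -0.0056  0.0012] 0.84
side clamp_handle [-0.0154 -0.0069  0.1255] 0.71
side frame_mid [ 0.2141 -0.0026  0.0395] 0.63
scene ball [-0.0182 -0.0006  0.1263] 0.63
scene barrel [-0.3366  0.1745  0.0009] 0.55
scene jig [-0.0036  0.0028  0.0021] 0.97
scene clamp_handle [0.2116 0.0309 0.0199] 0.58
side ball [-0.018  -0.005   0.1288] 0.63
side barrel [-0.0028  0.0025  0.0474] 0.61
side jig [-0.003  -0.0056  0.0012] 0.84
side clamp_handle [-0.0154 -0.0069  0.1255] 0.71
side frame_mid [ 0.2141 -0.0026  0.0395] 0.63
(371, 800, 3)
```

View pics/b.png

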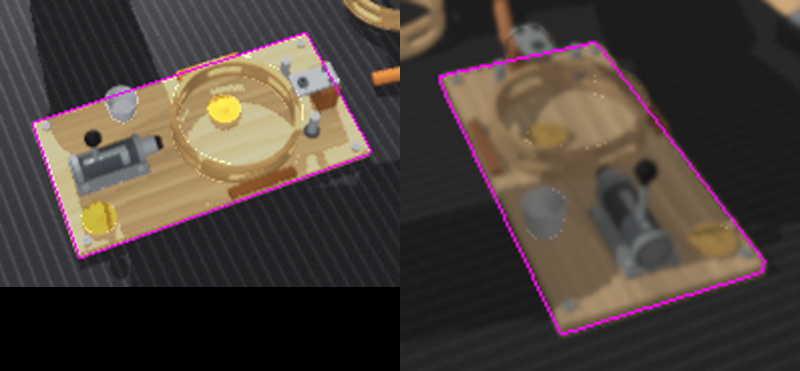

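The fitted outline follows the board edges closely in both views. Jig pose is about (0.528, -0.095), yaw 1.524 rad; the ball is at about jig x -18 mm, so plunger is about 12 mm. I'll close the fingers and move high behind the ball.

Call:
{"method": "play_rows", "body": {
  "increments": "-15 -17 0 0 1; -45 -51 0 -1 1; -75 -85 0 -2 1; -105 -119 0 -3 1; -136 -153 0 -4 1; -167 -188 0 -5 1; -198 -223 0 -6 1; -229 -258 0 -7 1; -260 -293 0 -8 1; -291 -328 0 -9 1; -322 -363 0 -10 1; -353 -398 0 -11 1; -384 -433 0 -12 1; -415 -468 0 -12.5 1; -446 -503 0 -12.5 1; -477 -538 0 -12.5 1; -508 -573 0 -12.5 1; -538 -607 0 -12.5 1; -551 -621 0 -12.5 1; -551 -621 0 -12.5 1",
  "force": 20
}}

```text
t: 6.4
tool_pos: [0.5267, -0.167, 0.2182]
orientation: [-0.078, -3.14, 0.0]
force: [-0.8, 1.9, -0.8]
opening: 0.0004
gripper_force: 0.0
```

Run:
```python
from h import *
from scipy.spatial.transform import Rotation as Ro
s=robot.read_state(); print(s['t'],s['tool_pos'],s['opening'],s['force']); print(Ro.from_rotvec(s['orientation']).as_matrix().round(3))
rays=[]
for c in('scene','side','wrist'):
    im=robot.read_camera(c); K,r,t=cal(c)
    for n in('ball',):
        print(c,n,[(x['centre'].round(4) if hasattr(x['centre'],'round') else x['centre'],x['conf']) for x in robot.landmark_of(c,n)[:2]])
    if c=='wrist': cv2.imwrite('pics/w.png',im)
    else:
        p=proj(c,[.531,-.112,.13])[0]; x,y=np.int32(p); w=im[y-8:y+9,x-8:x+9].sum(2).astype(int)
        m=(w<130).astype(np.uint8); n,l,st,ce=cv2.connectedComponentsWithStats(m)
        print(c,p,[(st[i].tolist(),(ce[i]+[x-8,y-8]).round(2)) for i in range(1,n)])
```

```text
6.4 [ 0.5266782  -0.16698474  0.21816566] 0.0004099538960710298 [-0.75504489  1.88690995 -0.79919922]
[[-0.999  0.05  -0.   ]
 [ 0.05   0.999 -0.   ]
 [ 0.    -0.    -1.   ]]
scene ball [([0.528, -0.1112, 0.1276], 0.52)]
scene [205.71531381 214.16012593] [([6, 5, 8, 7, 37], array([206.78, 214.22]))]
side ball [([0.5314, -0.1107, 0.1317], 0.42)]
side [277.15508404 209.96834735] [([5, 6, 7, 8, 35], array([277.03, 210.11]))]
wrist ball [([0.5311, -0.1137, 0.1244], 0.66)]
```

View pics/w.png

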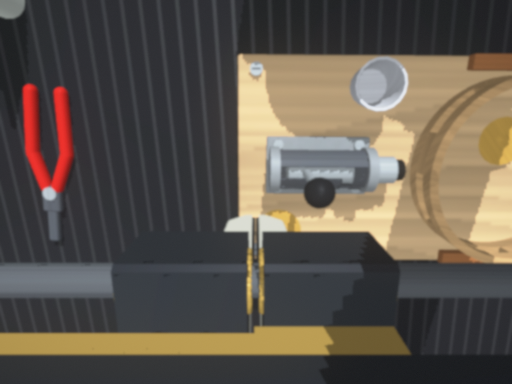

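The wrist view shows the ball at (320,193), ahead of the closed fingertips at (255,230). The barrel axis runs along image x, so the fingers are aligned. Now I'll lower behind the ball and push up to contact.

Call:
{"method": "play_rows", "body": {
  "increments": "-2 0 20 0 1; -2 0 50 0 1; -2 0 80 0 1; -2 0 100 0 1; -2 0 106 0 1; -2 3 106 0 1; -2 8 106 0 1; -2 12 106 0 1; -2 15 106 0 1; -2 18 106 0 1; -2 20 106 0 1; -2 22 106 0 1; -2 24 106 0 1; -2 26 106 0 1; -2 28 106 0 1; -2 30 106 0 1; -2 32 106 0 1; -2 34 106 0 1; -2 36 106 0 1; -2 38 106 0 1"
}}

```text
t: 8.7
tool_pos: [0.53, -0.1277, 0.1127]
orientation: [0.074, 3.141, -0.003]
force: [-0.3, -5.4, -0.2]
opening: 0.0005
gripper_force: 2.8
```

```bash
cat > look.py <<'E'
from h import *
import sys
s=robot.read_state(); print(s['t'],s['tool_pos'],s['force'])
for c in('scene','side','wrist'):
    im=robot.read_camera(c)
    for n in ('ball','frame_mid'):
      for x in robot.landmark_of(c,n)[:1]:
        d=np.array(x['centre'])-[.5277,-.0949,0]; si,co=np.sin(1.524),np.cos(1.524)
        print(c,n,'jig',np.round([co*d[0]+si*d[1],-si*d[0]+co*d[1],d[2]],4),round(x['conf'],2))
    if c==(sys.argv+['',''])[2]: cv2.imwrite('pics/%s.png'%sys.argv[1],im)
E
python3 look.py
```

```text
8.7 [ 0.53001164 -0.12765662  0.11268991] [-0.32108342 -5.43239871 -0.21618194]
scene ball jig [-0.0064 -0.001   0.1282] 0.49
side ball jig [-0.0054 -0.0031  0.13  ] 0.37
side frame_mid jig [ 0.2155 -0.0024  0.0387] 0.65
wrist ball jig [-0.0059 -0.0057  0.1229] 0.95
```

Call:
{"method": "play_rows", "body": {
  "increments": "0 2 0 0 1; 0 4 0 0 1; 0 6 0 0 1; 0 8 0 0 1; 0 10 0 0 1; 0 12 0 0 1; 0 14 0 0 1; 0 16 0 0 1; 0 18 0 0 1; 0 20 0 0 1; 0 22 0 0 1; 0 24 0 0 1; 0 26 0 0 1; 0 28 0 0 1; 0 29 0 0 1; 0 30 0 0 1; 0 31 0 0 1"
}}

```text
t: 10.85
tool_pos: [0.5316, -0.0971, 0.1127]
orientation: [0.074, 3.14, -0.004]
force: [-1.3, -8.8, -1.6]
opening: 0.0005
gripper_force: 4.4
```

```bash
python3 look.py
```

```text
10.85 [ 0.53156261 -0.09708066  0.11274759] [-1.30851949 -8.79159274 -1.58533497]
scene ball jig [ 0.0229 -0.0022  0.1268] 0.58
side ball jig [ 0.027  -0.0062  0.1279] 0.47
side frame_mid jig [-0.3354  0.1778  0.0005] 0.65
wrist ball jig [ 0.0246 -0.006   0.1241] 0.65
```

Call:
{"method": "play_rows", "body": {
  "increments": "0 0.5 0 0 1; 0 1 0 0 1; 0 1.5 0 0 1; 0 2 0 0 1; 0 2.5 0 0 1; 0 3 0 0 1; 0 3.5 0 0 1"
}}

```text
t: 12.0
tool_pos: [0.5318, -0.0939, 0.1128]
orientation: [0.074, 3.14, -0.004]
force: [1.1, -9.8, -1.4]
opening: 0.0005
gripper_force: 4.9
```

Call:
{"method": "play_rows", "body": {
  "increments": "0 0.5 0 0 1; 0 1 0 0 1; 0 1.5 0 0 1; 0 2 0 0 1"
}}

```text
t: 12.4
tool_pos: [0.5318, -0.0932, 0.1128]
orientation: [0.075, 3.14, -0.008]
force: [-0.4, -17.3, -2.6]
opening: 0.0005
gripper_force: 8.5
```

The end stop was reached at plunger ≈ 62 mm. Now retreat, rise, go round to the +y side and come down beside the ball.

Call:
{"method": "play_rows", "body": {
  "increments": "0 -5 0 0 1; 0 -20 0 0 1; 0 -28 -5 0 1; 0 -28 -35 0 1; 0 -28 -60 0 1; 20 -10 -62 0 1; 42 10 -62 0 1; 42 29 -62 0 1; 42 29 -50 0 1; 42 29 -20 0 1; 42 29 5 0 1; 42 29 13 0 1; 42 29 13 0 1"
}}

```text
t: 13.7
tool_pos: [0.4899, -0.0595, 0.098]
orientation: [-0.074, -3.137, -0.001]
force: [0.4, 0.1, -0.1]
opening: 0.0004
gripper_force: 0.0
```

```bash
python3 look.py c wrist
```

```text
13.7 [ 0.48994227 -0.05951602  0.09799885] [ 0.38759643  0.14037806 -0.08919783]
scene ball jig [ 0.0278 -0.0013  0.1275] 0.49
scene frame_mid jig [-0.0026  0.0012  0.0408] 0.37
side ball jig [ 0.0253 -0.0065  0.1274] 0.37
side frame_mid jig [ 0.2311 -0.0032  0.036 ] 0.75
wrist ball jig [ 0.0263 -0.0057  0.1239] 0.45
```

View pics/c.png

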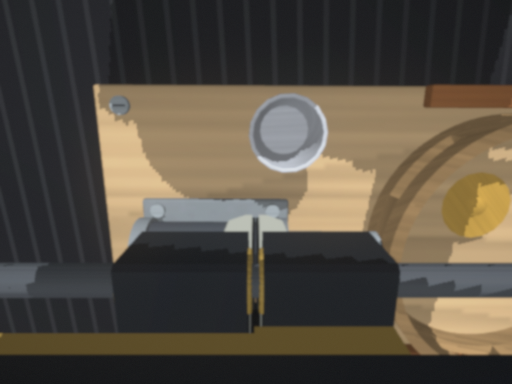

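The wrist view shows the fingertips at (255,230) over the barrel's +y edge, with the tin clear at (288,132). The frame now reads x ≈ 0.231, which is home. Next, push sideways.

Call:
{"method": "play_rows", "body": {
  "increments": "-6 0 0 0 1; -12 0 0 0 1; -15 0 0 0 1; -18 0 0 0 1; -20 0 0 0 1; -22 0 0 0 1; -24 0 0 0 1; -26 0 0 0 1; -28 0 0 0 1; -30 0 0 0 1; -33 0 0 0 1; -36 0 0 0 1; -39 0 0 0 1; -42 0 0 0 1; -45 0 0 0 1"
}}

```text
t: 15.65
tool_pos: [0.5361, -0.0613, 0.0994]
orientation: [-0.073, -3.14, -0.0]
force: [-0.8, 1.0, -0.1]
opening: 0.0007
gripper_force: 0.6
```

```bash
python3 look.py d side
```

```text
15.65 [ 0.5361306  -0.06128142  0.09936411] [-0.84290453  1.02621278 -0.07136556]
scene ball jig [ 0.0293 -0.0241  0.1222] 0.44
scene frame_mid jig [-3.195e-01 -2.660e-02  1.000e-04] 0.75
side ball jig [ 0.0299 -0.0339  0.123 ] 0.44
side frame_mid jig [ 0.2282 -0.002   0.0367] 0.91
wrist ball jig [ 0.0287 -0.0305  0.1177] 0.5
```

Turning easily (about 1 N). Continue to about 45°.

Call:
{"method": "play_rows", "body": {
  "increments": "-3 0 0 0 1; -6 0 0 0 1; -9 0 0 0 1; -12 0 0 0 1; -15 0 0 0 1; -18 0 0 0 1; -21 0 0 0 1; -24 0 0 0 1; -27 0 0 0 1; -30 0 0 0 1; -33 0 0 0 1; -36 0 0 0 1; -38 0 0 0 1; -38 0 0 0 1"
}}

```text
t: 17.5
tool_pos: [0.5737, -0.063, 0.0991]
orientation: [-0.073, -3.14, -0.0]
force: [-3.0, 0.4, -3.6]
opening: 0.0005
gripper_force: 1.8
```

```bash
python3 look.py d side
```

```text
17.5 [ 0.5737473  -0.06297773  0.09911943] [-2.97887925  0.40439881 -3.57470518]
scene ball jig [ 0.0255 -0.0639  0.0977] 0.38
side ball jig [ 0.0277 -0.0697  0.0972] 0.53
side frame_mid jig [ 0.2285 -0.0009  0.04  ] 0.84
```

The ball is now at jig y ≈ -66, z ≈ 98 mm (turn ≈ 0.9). Next, back off, lift over the ball and press down on its top.

Call:
{"method": "play_rows", "body": {
  "increments": "6 0 0 0 1; 6 0 -10 0 1; 4 0 -30 0 1; -12 0 -32 0 1; -26 0 -32 0 1; -27 0 -28 0 1; -27 0 -22 0 1; -27 0 -19 0 1; -28 0 -16 0 1; -29 0 -13 0 1; -30 0 -10 0 1; -31 0 -7 0 1; -32 0 -4 0 1; -33 0 -1 0 1; -34 0 2 0 1; -34 0 5 0 1; -35 0 8 0 1; -35 0 11 0 1; -36 0 13 0 1; -36 0 14 0 1"
}}

```text
t: 19.95
tool_pos: [0.6097, -0.0647, 0.0851]
orientation: [-0.073, -3.14, -0.0]
force: [0.4, 0.3, 1.7]
opening: 0.0006
gripper_force: 0.5
```

```bash
python3 look.py d side
```

```text
19.95 [ 0.60974521 -0.06471004  0.08511555] [0.42454107 0.33211522 1.73162668]
scene ball jig [ 0.0272 -0.0808  0.0667] 0.52
side ball jig [ 0.0312 -0.0858  0.0721] 0.6
side frame_mid jig [ 2.292e-01 -1.000e-04  3.880e-02] 0.79
wrist ball jig [ 0.0284 -0.084   0.064 ] 0.73
```

Near the end; press down carefully to the stop.

Call:
{"method": "play_rows", "body": {
  "increments": "0 0 1 0 1; 0 0 2 0 1; 0 0 3 0 1; 0 0 4 0 1; 0 0 5 0 1; 0 0 6 0 1; 0 0 6 0 1"
}}

```text
t: 21.1
tool_pos: [0.6103, -0.0648, 0.0802]
orientation: [0.073, 3.14, -0.0]
force: [-1.6, 0.0, 5.0]
opening: 0.0002
gripper_force: 2.4
```

Call:
{"method": "play_rows", "body": {
  "increments": "0 0 1 0 1; 0 0 2 0 1; 0 0 3 0 1; 0 0 3 0 1; 0 0 3 0 1; 0 0 3 0 1"
}}

```text
t: 21.7
tool_pos: [0.6108, -0.0648, 0.0791]
orientation: [0.073, 3.139, -0.001]
force: [-6.0, 0.8, 16.6]
opening: 0.0005
gripper_force: 8.1
```

Firm stop at the expected height (80 mm). Lift clear and check.

Call:
{"method": "play_rows", "body": {
  "increments": "0 0 -3 0 1; 0 0 -15 0 1; 0 0 -45 0 1; 0 0 -80 0 1; 30 0 -110 0 1; 70 -40 -120 0 1; 110 -80 -120 0 1; 130 -120 -120 0 1; 130 -120 -120 0 1; 130 -120 -120 0 1"
}}

```text
t: 22.7
tool_pos: [0.4738, -0.1798, 0.1972]
orientation: [0.078, 3.14, -0.0]
force: [0.7, -0.0, 0.6]
opening: 0.0004
gripper_force: 0.0
```

```bash
python3 look.py e wrist
```

```text
22.7 [ 0.47380136 -0.17984382  0.1971507 ] [ 0.66369285 -0.02997364  0.56650757]
scene ball jig [ 0.0302 -0.0791  0.0605] 0.46
side ball jig [ 0.0291 -0.0886  0.0655] 0.55
side frame_mid jig [ 0.2302 -0.0033  0.0409] 0.61
wrist ball jig [0.0537 0.0875 0.0186] 0.6
```

View pics/e.png

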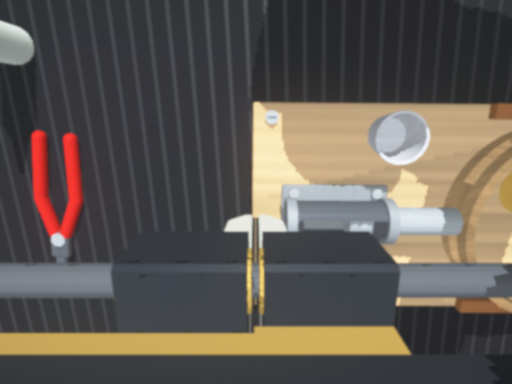

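The wrist view shows the plunger extended, with its nose at (455,221) against the frame, and the tin undisturbed at (400,137). The fixed cameras put the ball at about y -84, z 63 mm (turn ≈ 1.3) and the frame at 0.230. Handing in.

```bash
python3 -c "
from plant import robot
print(robot.close_job())"
```

```text
the job is handed in; nothing more can be done
None
```

The clamp reads as locked: the handle is at the end of the cross slot, the frame sits at about jig x = 230 mm against the stop posts, and the hand is clear. The job is handed in, but no verdict came back.

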